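# Shake a flask of model paint on the sprung shaker

## Task

Switch the paint shaker on by turning its knob clockwise until it clicks over into its far position, then pick up the round-bulbed flask, set it upright in the shaker's sprung ring and press it fully down against the spring. Finish while still holding the flask pressed down: do not let go. Leave the jar, the straight bottle and the other things on the bench standing where they are.

Things in the scene. Friction and masses are not known exactly. Their poses are not given: they have to be found in the camera images.
- shaker_mid (a point): Centre of the top plate of the paint shaker, a grey fixed box 130 x 230 x 60 mm with a steel top plate 60 mm above the bench. The point's x axis runs along the short side, its y axis along the long side, z up. Along the plate's y axis the knob's axis lies at +60 mm and the ring's axis at -55 mm, both upright.
- knob (a joint): Angle of the shaker's knob in rad: starts at 0 (off), grows as the knob turns clockwise seen from above, ends at a stop at 1.2 (on). Half-way, at 0.6, a sprung detent must be overcome: it resists with up to about 0.15 N m (most at about 0.3), and past 0.6 it helps the knob on to its stop.
- knob_grip (a point): Point on the knob's axis at the height to grip, 97 mm above the bench. The knob is an upright black bar 44 mm long (point's x axis), 14 mm wide (y axis), its top 9 mm above this point and its lower end 25 mm below it, where it stands on a disc of 44 mm diameter (disc top 23 mm below this point). The point turns with the knob; x is along the bar.
- cradle (a joint): How far the sprung ring is pressed down in m: 0 at rest, 0.014 at its bottom stop. It slides straight down; it needs about 3 N to start moving and about 14.5 N to reach the stop (0.8 N more per mm). The flask's weight alone does not move it.
- ring_rim (a point): The shaker's ring cradle, black rubber on a steel collar and a coil spring: outer diameter 68 mm, opening 54 mm, 16 mm high. This point is the centre of its upper rim and moves with it, 92 mm above the bench at rest; z is up. The flask's bulb sits in it with the flask's foot 10.5 mm below the rim (so the flask's centre is 42 mm above the rim and its top 94.5 mm above the rim).
- flask_center (a point): Point on the flask's axis half-way up (52.5 mm above its foot). The flask is an amber glass one 105 mm tall, mass 0.11 to 0.18 kg: a round bulb of 64 mm diameter (bulb centre 28 mm above the foot) on a flat foot of 32 mm diameter, a short neck of 25 mm diameter, and a tall white cylindrical cap, 30 mm in diameter, from 73 to 105 mm above the foot, by which to grip it. z is its axis, up. The only thing here with a round bulb.
- jar_center (a point): Centre of a bystander: squat amber jar with a lid, 58 mm in diameter, 62 mm tall. To be left alone.
- bottle_center (a point): Centre of a bystander: slim straight-sided amber bottle, 38 mm in diameter, 105 mm tall. To be left alone.
- nozzle: Bystander: model engine nozzle, a tapered white and grey cup 52 mm in diameter, 45 mm tall; origin under its centre. To be left alone.
- block: Bystander: cork sanding block, 75 x 35 x 22 mm, lying flat; origin under its centre. To be left alone.
There are look-alikes about, which are no part of the job. Leave any purple or yellow look-alike of the part that bears flask_center alone.

How it is judged:
On the way, in this order (a step that is already met when the one before it is completed fails the run):
1. the knob has been turned over its detent and stays in the on position (value of joint knob above 1 rad), for 0.2 s.
2. the flask has been lifted clear of the bench in the gripper (height (world z) of flask_center above 0.08 m and contact force between flask and the fingers above 1 N), for 0.1 s.
3. the flask is pressed down in the ring (value of joint cradle above 0.009 m and contact force between flask and cradle above 5 N and horizontal distance between flask_center and ring_rim below 0.01 m), for 0.3 s.
At the end, for the whole second after the job is handed in: The knob is on (beyond 1.0 rad); the flask stands upright (within 0.2 rad) and centred (10 mm) in the ring, touched by the fingers (over 3 N), pushing the ring with over 5 N and keeping it at least 9 mm of its 14 mm down, at rest (all of step 3 and contact force between flask and the fingers above 3 N and angle between flask_center's own z axis and vertical below 0.2 rad and linear speed of flask below 0.02 m/s and value of joint knob above 1 rad); the arm keeps its last pose, push and grip.
It fails at once if the jar, bottle, nozzle or sanding block is shifted by more than 30 mm (distance of any of jar_center, bottle_center, nozzle, block from where it was at the start of the episode above 0.03 m).
It fails at once if the flask is tipped over (angle between flask_center's own z axis and vertical above 0.9 rad).
It also fails if it takes over 54 s, if anything falls off the work surface, if the arm or the gripper's body presses on something with over 40 N, if the wrist force passes 120 N, or if a joint passes its speed limit or range.

## Robot

A 6-joint arm with a two-finger parallel gripper is mounted at the origin on the work surface. World frame = base frame: x ahead of the robot, y to its left, z up, the work surface at z = 0. Lengths are in m, angles in rad, forces in N, time in s.
With the tool pointing down it reaches from about 0.375 to 0.925 m from the base axis. Payload 5.7 kg.
Tool frame: the origin (TCP) lies midway between the tips of the shut fingers; the grasp point (between the pads) lies 19 mm behind it; z points along the fingers, x is the direction in which the jaws open and shut, and the axes are right-handed (so a half turn about z gives the same grasp; the last joint's range is limited). The gripper opens to 88 mm and grips with 3 to 60 N. Pads are 20 mm wide; open, the fingers measure 115 mm over their backs; the gripper's body (75 mm by 178 mm) begins 61 mm behind the grasp point.
Start: joints at [1.03, 0.359, 1.51, -0, 1.272, -0.115], TCP at [0.248, 0.546, 0.189] pointing down, gripper open.
Joint ranges: [-2.97, 2.97], [-1.01, 2.36], [0.21, 2.38], [-0.96, 4.11], [0.2, 2.71], [-2.98, 2.98]. Speed limits (rad/s): [2.39, 2.39, 3.14, 3.14, 3.14, 3.14].

## Interface

Orientations are given as a unit quaternion [x, y, z, w].
In Python, from workcell import manip gives the robot as it stands.
- The arm moves only by the tool send_rows, never from a script. Its argument "increments" is text: rows parted by semicolons, each of 7 numbers parted by spaces: the turn, a rotation vector about the tool's x, y, z in degrees, then the shift along the tool's x, y, z in cm, then the finger opening in cm, from 0 to 8.78. A call has exactly 10 rows; each row shifts and turns the commanded pose from where the row before left it, along the tool's axes as they then stand; what a row does not reach is not made up. A row lasts 1/10 s, in which the tool goes at most 50 mm and 8.59 degrees, less where a joint would pass 70% of its speed; a pose out of reach is approached as far as the arm can. A call with a gripper value outside its range is refused whole. The fingers move at their own pace and stop on an object; "newtons" is the grip in N (left out, the last holds). Time passes only in rows, so rows that do not move let the fingers close, or fill a call up. It gives the time, the measured TCP pose, the force and the opening at its end, in the units of the state.
- manip.get_obs(): the state, without advancing time (a new reading comes with each control period).
- manip.capture(name): name is "side" or "top" or "wrist"; returns the picture (384x512x3 uint8, red, green, blue); there is no depth.
- manip.camera_params(name): a dict with "vertical_fov" (degrees; the focal length in pixels is half the picture's height over the tangent of half this angle, whatever the lens; pixels are square), "cx", "cy" (the principal point, pixels), "k1" (the pictures are not rectified: a ray, as slopes to the right and down, at radius r is drawn at 1 + k1 r^2 times it, then the intrinsics apply), "origin" and "attitude" of the camera in the world; the wrist camera has in their place "tool_from_camera" (4x4, takes a point from camera to tool coordinates, whose origin is the TCP and whose axes are the tool frame's). Camera axes: x right, y down, z forward; pixel columns grow to the right and rows downward; lengths in m; the calibration is good to about 2 mm. A picture is of the moment at which its call begins: read the wrist's pose just before it. camera_params takes no time and is no camera call.
- manip.job_done(): hands the job in, once; it reports no verdict.
The state is a dict: "time": time; "joint_positions": joint angles; "qd": joint speeds; "effort": joint torques, N m; "position": TCP position; "ee_rot": TCP orientation; "force": force on the tool from outside, world axes, zero at the start; "torque": the same for the moment, N m; "gripper_width": opening from 0.0 (shut) to 1.0 (fully open).
Only numpy, scipy, OpenCV 4.12 (cv2) and the standard library are available. Lean on these libraries where they do the work, as an engineer would, in place of code of your own. Each camera call takes 0.05 s, during which the arm holds its last target. There are 200 camera calls.

## Working session

There is one attempt and no reset: what is moved stays moved. The work goes in short steps, Python scripts to look and compute and a tool call to move; the robot and the scene stay as the last step left them, time stands still between calls to the robot, and variables do not carry over. Pictures are saved under pics/ and viewed, about 8 in all and at most 12, crops included, and the job is handed in when it is done.

Besides the shell and the picture viewer there is one more tool, called after "Call:" as name(argument=value, ...) on one line, values as JSON. send_rows: Moves the arm, as the interface text tells. Its arguments: {"type":"object","properties":{"increments":{"type":"string"},"newtons":{"type":"number"}},"required":["increments"]}

```bash
mkdir -p pics; cat > h.py <<'E'
import numpy as np,cv2
from workcell import manip
from scipy.spatial.transform import Rotation as R
def cam(name):
    p=manip.camera_params(name)
    f=192/np.tan(np.radians(p['vertical_fov'])/2)
    if 'origin' in p:
        a=np.array(p['attitude'],float)
        Rm=a if a.shape==(3,3) else R.from_quat(a).as_matrix()
        o=np.array(p['origin'])
    else:
        s=manip.get_obs();T=np.array(p['tool_from_camera']);W=R.from_quat(s['ee_rot']).as_matrix()
        Rm=W@T[:3,:3];o=W@T[:3,3]+np.array(s['position'])
    return p,f,Rm,o
def ray(c,u,v):
    p,f,Rm,o=c
    d=np.array([(u-p['cx'])/f,(v-p['cy'])/f]);s=d.copy()
    for _ in range(20): s=d/(1+p['k1']*(s@s))
    r=Rm@np.array([s[0],s[1],1]);return o,r/np.linalg.norm(r)
def onz(c,u,v,z):
    o,r=ray(c,u,v);return o+r*(z-o[2])/r[2]
def proj(c,P):
    p,f,Rm,o=c
    q=Rm.T@(np.array(P)-o);s=q[:2]/q[2];s=s*(1+p['k1']*(s@s));return s*f+[p['cx'],p['cy']]
def snap(n,fn):
    im=manip.capture(n)[:,:,::-1].copy();cv2.imwrite('pics/'+fn,im);return im
E
python3 - <<'E'
from h import *
for n in('top','side','wrist'): print(n,manip.camera_params(n))
a=snap('top','top0.png');snap('side','side0.png');snap('wrist','wrist0.png')
print(manip.get_obs())
E
```

```text
top {'vertical_fov': 51.462418346244554, 'cx': 253.76522385986283, 'cy': 192.6810492820869, 'k1': -0.09000525202668797, 'origin': array([0.41603572, 0.06935056, 1.00997333]), 'attitude': array([-0.69667926,  0.71201134, -0.06165436,  0.06226235])}
side {'vertical_fov': 42.670643961991125, 'cx': 251.38527608145822, 'cy': 193.15831006072835, 'k1': -0.1979052681341567, 'origin': array([ 0.02569673, -0.8088984 ,  0.83119717]), 'attitude': array([ 0.85690246, -0.25125571,  0.11670929, -0.43470413])}
wrist {'vertical_fov': 65.11556231924746, 'cx': 254.6780584716723, 'cy': 193.80163142162357, 'k1': -0.056522913113593705, 'tool_from_camera': array([[ 9.99999487e-01, -1.75236837e-04, -9.97378249e-04,
         5.99482618e-04],
       [ 4.12829444e-04,  9.69899419e-01,  2.43505537e-01,
        -6.78769799e-02],
       [ 9.24685444e-04, -2.43505824e-01,  9.69898994e-01,
        -1.95888898e-01],
       [ 0.00000000e+00,  0.00000000e+00,  0.00000000e+00,
         1.00000000e+00]])}
{'time': 0.15, 'joint_positions': array([ 1.02991156e+00,  3.59334115e-01,  1.51116742e+00,  3.21957039e-06,
        1.27248479e+00, -1.15090375e-01]), 'qd': array([-0.00034158, -0.00055788, -0.0010117 ,  0.00227038, -0.00011799,
        0.00050129]), 'effort': array([ 2.52381506e-04, -5.15762758e+01, -2.71005285e+01,  6.73131016e-02,
        3.07416602e-02, -1.40449961e-04]), 'position': array([0.24753408, 0.54593832, 0.1884122 ]), 'ee_rot': array([ 8.40548794e-01,  5.41735397e-01, -6.25883389e-04,  3.06362623e-04]), 'force': array([-0.24676822, -0.09257915,  0.09513096]), 'torque': array([-0.00876699,  0.01095553, -0.00282878]), 'gripper_width': 1.0013672221570127}
```

View pics/top0.png

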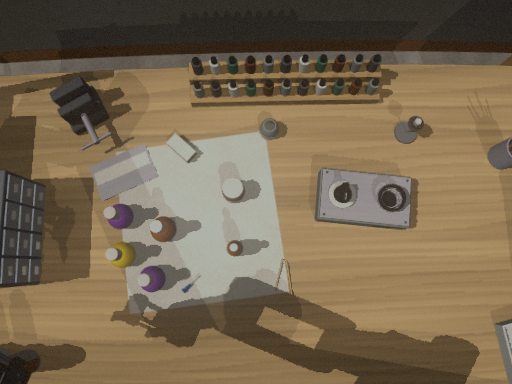

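View pics/side0.png

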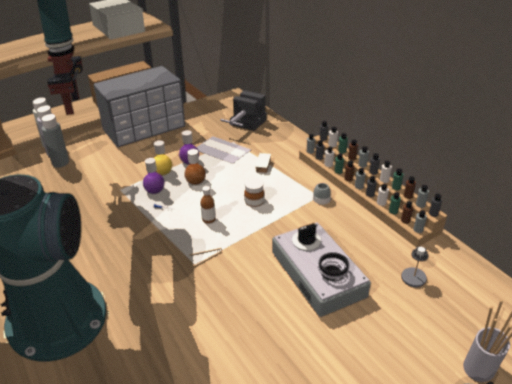

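Top view: the amber flask is at (163,229). Possible confusions are the purple flasks at (121,216) and (152,279), yellow (122,255), the jar (233,190) and the bottle (234,248). The shaker is around (364,198), with its knob at (343,193) and ring at (391,198).

```bash
python3 - <<'E'
from h import *
a=cv2.imread('pics/top0.png')
c1=cv2.resize(a[165:235,310:420],None,fx=4.5,fy=4.5,interpolation=cv2.INTER_CUBIC)
c2=cv2.resize(a[195:300,90:210],None,fx=3,fy=3,interpolation=cv2.INTER_CUBIC)
o=np.zeros((c1.shape[0],c1.shape[1]+c2.shape[1],3),np.uint8)
o=np.zeros((max(c1.shape[0],c2.shape[0]),c1.shape[1]+c2.shape[1]+0,3),np.uint8)
o[:c1.shape[0],:c1.shape[1]]=c1;o[:c2.shape[0],c1.shape[1]:]=c2
o=o[:,:1000];o=cv2.resize(o,None,fx=.9,fy=.9);print(o.shape)
cv2.imwrite('pics/crop0.png',o)
c=cam('top')
for n,u,v,z in[('cap',156,227,.105),('knob',343,193,.1),('ring',391,198,.092),('c1',322,170,.06),('c2',411,177,.06),('c3',408,228,.06),('c4',317,219,.06),('jar',233,188,.06),('bottle',234,248,.1)]: print(n,onz(c,u,v,z).round(4))
E
```

```text
(284, 770, 3)
cap [0.5017 0.2937 0.105 ]
knob [ 0.572  -0.1393  0.1   ]
ring [ 0.5589 -0.2549  0.092 ]
c1 [ 0.6373 -0.1002  0.06  ]
c2 [ 0.6153 -0.3211  0.06  ]
c3 [ 0.4896 -0.3024  0.06  ]
c4 [ 0.517  -0.0819  0.06  ]
jar [0.5971 0.1185 0.06  ]
bottle [0.4509 0.116  0.1   ]
```

View pics/crop0.png

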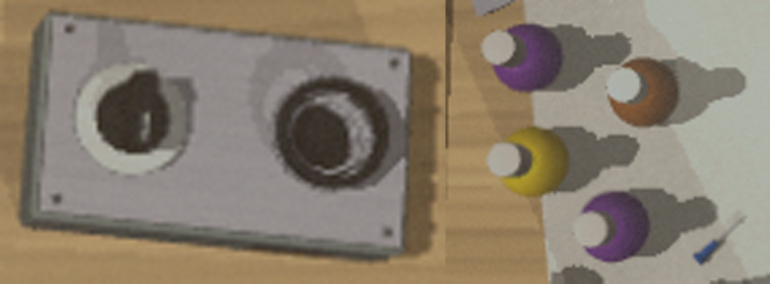

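Call:
send_rows(increments="0 0 0 -2.46 2.9 -0.06 8.78;0 0 0 -2.46 2.9 -0.06 8.78;0 0 0 -2.46 2.9 -0.06 8.78;0 0 0 -2.46 2.9 -0.06 8.78;0 0 0 -2.46 2.9 -0.06 8.78;0 0 0 -2.46 2.9 -0.06 8.78;0 0 0 -2.46 2.9 -0.06 8.78;0 0 0 -2.46 2.9 -0.06 8.78;0 0 0 -2.46 2.9 -0.06 8.78;0 0 0 -2.46 2.9 -0.06 8.78")

```text
time: 1.15
position: [0.4105, 0.2011, 0.195]
ee_rot: [0.841, 0.542, -0.0, 0.0]
force: [1.1, -0.1, 0.2]
gripper_width: 1.003
```

Call:
send_rows(increments="0 0 0 -2.46 2.9 -0.06 8.78;0 0 0 -2.46 2.9 -0.06 8.78;0 0 0 -2.46 2.9 -0.06 8.78;0 0 0 -2.46 2.9 -0.06 8.78;0 0 0 -2.46 2.9 -0.06 8.78;0 0 0 -2.46 2.9 -0.06 8.78;0 0 0 -2.46 2.9 -0.06 8.78;0 0 0 -2.46 2.9 -0.06 8.78;0 0 0 -2.46 2.9 -0.06 8.78;0 0 0 -2.46 2.9 -0.06 8.78")

```text
time: 2.15
position: [0.5731, -0.1427, 0.2008]
ee_rot: [0.841, 0.542, -0.0, -0.0]
force: [-0.2, 0.3, -0.5]
gripper_width: 1.0
```

```bash
cat >> h.py <<'E'
def yaw():
    W=R.from_quat(manip.get_obs()['ee_rot']).as_matrix();return np.degrees(np.arctan2(W[1,0],W[0,0]))
def go(P):
    s=manip.get_obs();W=R.from_quat(s['ee_rot']).as_matrix()
    d=W.T@(np.array(P)-s['position']);print('cm tool',(d*100).round(2),'tool z',W[:,2].round(4),'yaw',yaw().round(2))
E
python3 - <<'E'
from h import *
s=manip.get_obs();print(s['time'],s['position'],s['joint_positions'],yaw())
c=cam('wrist');im=snap('wrist','w1.png')
for P in[(.5715,-.142,.106),(.5587,-.2564,.092)]: print(proj(c,P))
E
```

```text
2.15 [ 0.57306854 -0.14272328  0.20081097] [-3.61038349e-01  3.35371884e-01  1.51579066e+00  3.03133694e-05
  1.29093396e+00 -1.50580978e+00] 65.59009113307864
[254.3828985  187.16164005]
[152.41462898 216.71737234]
```

View pics/w1.png

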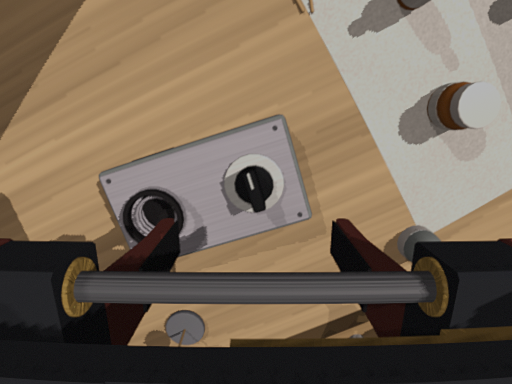

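```bash
python3 - <<'E'
from h import *
a=cv2.imread('pics/w1.png')[140:240,200:310]
a=cv2.convertScaleAbs(a,alpha=2.5,beta=10)
cv2.imwrite('pics/c1.png',cv2.resize(a,None,fx=6,fy=6,interpolation=cv2.INTER_CUBIC))
E
```

```text
(no output)
```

View pics/c1.png

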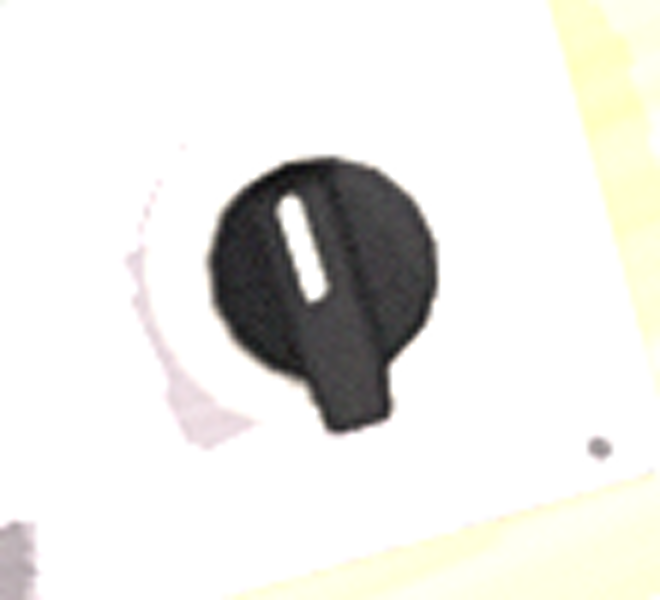

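```bash
python3 - <<'E'
from h import *
c=cam('wrist');f=lambda x,y,z:onz(c,200+(x+.5)/6-.5,140+(y+.5)/6-.5,z)
for a,b in(((288,200),(317,298)),((330,190),(388,370))):
    A=f(*a,.106);B=f(*b,.106);d=A-B;print(A.round(4),B.round(4),np.degrees(np.arctan2(d[1],d[0])))
e=f(362,412,.106);print('end',e)
print('disc',f(324,270,.074))
d=A-B;d/=np.linalg.norm(d);print('centre from end',e+d*.022)
im=cv2.imread('pics/w1.png')
for n,u,v in (('s1',105,180),('s2',283,118),('s3',309,215)):print(n,onz(c,u,v,.06))
for n,u,v in(('screw',275,127),('screw',300,215),('screw',109,182)):print(n,onz(c,u,v,.06))
print('ring',onz(c,154,216,.092))
go((.5715,-.142,.2))
E
```

```text
[ 0.5594 -0.1484  0.106 ] [ 0.5763 -0.1509  0.106 ] 171.42723947888393
[ 0.5607 -0.1415  0.106 ] [ 0.5925 -0.1453  0.106 ] 173.11085589856614
end [ 0.59737206 -0.15227288  0.106     ]
disc [ 0.57886442 -0.15109704  0.074     ]
centre from end [ 0.57553089 -0.149634    0.106     ]
s1 [ 0.50506203 -0.30716103  0.06      ]
s2 [ 0.52736165 -0.09241182  0.06      ]
s3 [ 0.64209111 -0.10832893  0.06      ]
screw [ 0.53258025 -0.10421829  0.06      ]
screw [ 0.63767585 -0.11799827  0.06      ]
screw [ 0.50909701 -0.30405395  0.06      ]
ring [ 0.5622845  -0.26105078  0.092     ]
cm tool [ 0.39 -0.72  0.1 ] tool z [ 0.0029 -0.0045 -1.    ] yaw 65.49
```

```bash
python3 - <<'E'
from h import *
s=manip.get_obs();print(s['time'],s['position'],s['ee_rot'],s['qd'])
c=cam('wrist');im=snap('wrist','w2.png')
s=manip.get_obs();print(s['time'],s['position'],s['ee_rot'],s['qd'])
g=cv2.cvtColor(im,cv2.COLOR_BGR2GRAY)
m=((g<60)*255).astype(np.uint8);m[240:]=0
n,l,st,ce=cv2.connectedComponentsWithStats(m)
for i in range(1,n):
    if st[i][4]>300:print(st[i],ce[i])
E
```

```text
2.2 [ 0.57637519 -0.14853334  0.20101577] [8.41087308e-01 5.40892771e-01 1.30201591e-05 2.67403118e-03] [ 0.04052055 -0.03048754  0.04719621  0.01274681 -0.01407925  0.08686669]
2.25 [ 0.57493201 -0.1456622   0.20079378] [8.41435376e-01 5.40356037e-01 7.62788139e-05 1.36199768e-03] [ 0.04946882 -0.0317928   0.06550859  0.03675895  0.02661132  0.04188497]
[441  77  29  47 611] [451.93617021 101.7594108 ]
[ 239  160   39   46 1201] [258.49542048 180.60949209]
[ 127  183   61   57 2254] [159.20807453 212.2014197 ]
[331 219  36  21 519] [344.93256262 230.73988439]
```

```bash
cat >> h.py <<'E'
def cam_at(pos,q):
    p=manip.camera_params('wrist');f=192/np.tan(np.radians(p['vertical_fov'])/2)
    T=np.array(p['tool_from_camera']);W=R.from_quat(q).as_matrix()
    return p,f,W@T[:3,:3],W@T[:3,3]+np.array(pos)
E
python3 - <<'E'
from h import *
c=cam_at([.57307,-.14272,.20081],[.8408,.5414,0,0]);f=lambda x,y,z:onz(c,200+(x+.5)/6-.5,140+(y+.5)/6-.5,z)
for a,b in(((288,200),(317,298)),((330,190),(388,370))):
    A=f(*a,.106);B=f(*b,.106);d=A-B;print(A.round(4),B.round(4),np.degrees(np.arctan2(d[1],d[0])))
e=f(362,412,.106);d/=np.linalg.norm(d);print('end',e,'centre',e+d*.022)
print('disc',f(324,270,.074))
for n,u,v in(('screw',275,127),('screw',300,215),('screw',109,182)):print(n,onz(c,u,v,.06))
print('ring',onz(c,154,216,.092))
go((.571,-.144,.2))
print(manip.get_obs()['joint_positions'])
E
```

```text
[ 0.5558 -0.1422  0.106 ] [ 0.5727 -0.1447  0.106 ] 171.50903411592049
[ 0.5571 -0.1352  0.106 ] [ 0.5888 -0.139   0.106 ] 173.18833392697542
end [ 0.5937111  -0.14597915  0.106     ] centre [ 0.57186639 -0.14336981  0.106     ]
disc [ 0.57514511 -0.14469149  0.074     ]
screw [ 0.52881701 -0.0978204   0.06      ]
screw [ 0.63383121 -0.11148513  0.06      ]
screw [ 0.50557114 -0.29730101  0.06      ]
ring [ 0.55868552 -0.25445601  0.092     ]
cm tool [-0.01 -0.43  0.08] tool z [ 0.0016 -0.0022 -1.    ] yaw 65.42
[-0.36351314  0.33748383  1.51262265 -0.00155759  1.28920512 -1.50480358]
```

Call:
send_rows(increments="0 0 -5.7 0 0 1.5 7;0 0 -5.7 0 0 1.5 6;0 0 -5.6 0 0 1.5 5;0 0 0 0 0 0.5 5;0 0 0 0 0 0 5;0 0 0 0 0 0 5;0 0 0 0 0 0 5;0 0 0 0 0 0 5;0 0 0 0 0 0 5;0 0 0 0 0 0 5")

```text
time: 3.25
position: [0.5729, -0.1413, 0.1514]
ee_rot: [0.751, 0.66, 0.0, 0.0]
force: [0.0, -0.8, -1.1]
gripper_width: 0.571
```

```bash
python3 - <<'E'
from h import *
s=manip.get_obs();print(s['time'],s['position'],s['ee_rot'],abs(s['qd']).max(),s['gripper_width'])
go((.572,-.143,.08))
c=cam('wrist');im=snap('wrist','w3.png')
np.set_printoptions(suppress=True)
print(proj(c,(.572,-.143,.106)),[proj(c,np.array([.572,-.143,.106])+k*np.array([.991,-.13,0])*.022) for k in(-1,1)])
print([proj(c,(.5586,-.256,.092))])
cv2.imwrite('pics/c3.png',cv2.resize(cv2.convertScaleAbs(im[80:290,80:400],alpha=2),None,fx=2,fy=2))
E
```

```text
3.25 [ 0.57294652 -0.14130258  0.15137374] [7.51342299e-01 6.59912638e-01 7.65999452e-05 2.32504395e-04] 0.0023603234173600143 0.5706536871252366
cm tool [-0.18 -0.08  7.14] tool z [ 4.e-04 -2.e-04 -1.e+00] yaw 82.59
[251.50735393 201.2395167 ] [array([251.45561146, 175.22420599]), array([251.5594226 , 226.14737256])]
[array([123.68575051, 198.36093386])]
```

View pics/c3.png

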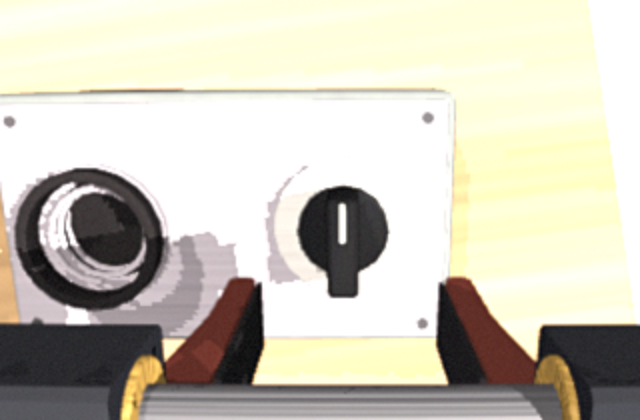

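The bar is lined up with the jaws, with the knob at pixel (251.5,201) and the ring centred at about (125,199). Both match the prediction, so I'll descend and grip.

Call:
send_rows(increments="0 0 0 -0.06 -0.03 1.4 5;0 0 0 -0.06 -0.03 1.4 5;0 0 0 -0.06 -0.02 1.4 5;0 0 0 0 0 1.4 5;0 0 0 0 0 1.1 5;0 0 0 0 0 0.4 5;0 0 0 0 0 0 3;0 0 0 0 0 0 0;0 0 0 0 0 0 0;0 0 0 0 0 0 0", newtons=45)

```text
time: 4.3
position: [0.5722, -0.1431, 0.0807]
ee_rot: [0.751, 0.66, 0.0, 0.001]
force: [0.9, -0.1, -0.1]
gripper_width: 0.239
```

Call:
send_rows(increments="0 0 0 0 0 0 0;0 0 0 0 0 0 0;0 0 5 0 0 0 0;0 0 7 0 0 0 0;0 0 8 0 0 0 0;0 0 8 0 0 0 0;0 0 8 0 0 0 0;0 0 8 0 0 0 0;0 0 0 0 0 0 0;0 0 0 0 0 0 0")

```text
time: 5.3
position: [0.5718, -0.1429, 0.0801]
ee_rot: [0.943, 0.332, -0.0, 0.0]
force: [-0.0, 0.2, 0.6]
gripper_width: 0.007
```

The fingers shut completely (0.007 instead of about 0.16), so they aren't holding the bar. I'll look.

```bash
python3 - <<'E'
from h import *
s=manip.get_obs();print(s['time'],s['position'],s['gripper_width'],s['torque'],yaw())
im=snap('wrist','w4.png');t=snap('side','s4.png');tp=snap('top','t4.png')
a=cv2.resize(cv2.convertScaleAbs(im[60:300,130:370],alpha=2),(400,400))
ct=cam('side');u=proj(ct,(.572,-.143,.1)).astype(int);print(u)
b=cv2.resize(cv2.convertScaleAbs(t[u[1]-50:u[1]+50,u[0]-50:u[0]+50],alpha=2),(400,400),interpolation=cv2.INTER_CUBIC)
cv2.imwrite('pics/c4.png',np.hstack([a,b]))
E
```

```text
5.3 [ 0.57180941 -0.14294865  0.08011895] 0.00671530584318419 [-0.06238362  0.00145733 -0.02909454] 38.818845004682665
[304 227]
```

View pics/c4.png

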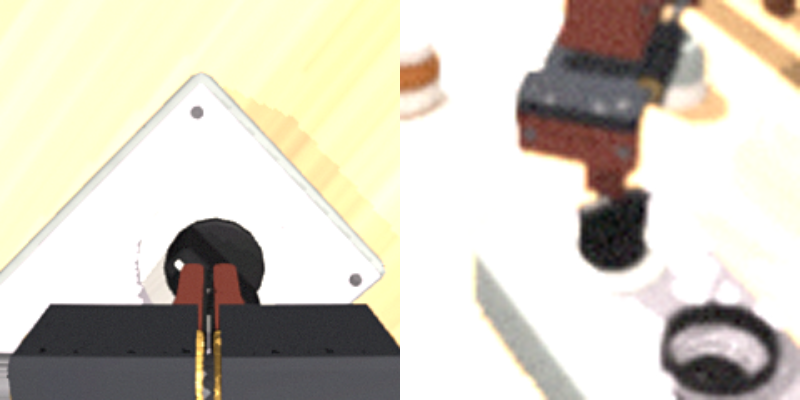

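```bash
python3 - <<'E'
from h import *
im=cv2.imread('pics/w4.png');t=cv2.imread('pics/s4.png');tp=cv2.imread('pics/t4.png')
g=lambda a,k:cv2.resize((255*np.clip(a/255.*1.3,0,1)**.45).astype(np.uint8),k,interpolation=cv2.INTER_CUBIC)
cv2.imwrite('pics/c5.png',np.hstack([g(im[180:260,215:305],(450,400)),g(t[190:250,270:330],(340,400))]))
E
```

```text
(no output)
```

View pics/c5.png

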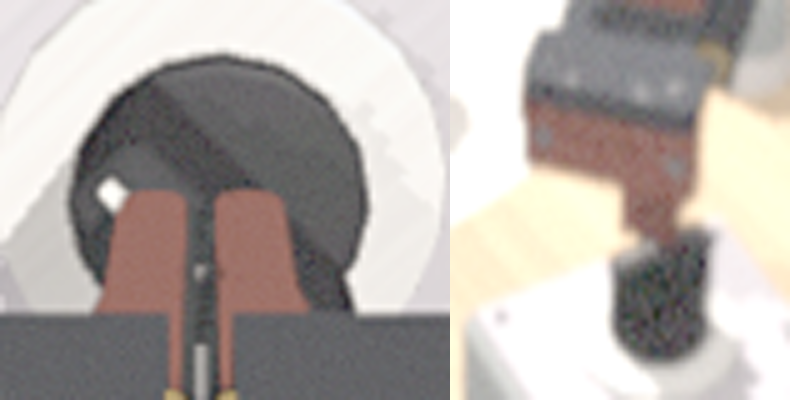

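The knob hasn't moved, and the visible fingertips end at the bar's top. They seem to sit well above the reported TCP, so I'll check that with geometry.

```bash
python3 - <<'E'
from h import *
c=cam('side')
for z in(.08,.09,.1,.11,.12):print(z,proj(c,(.572,-.143,z)).round(1))
s=manip.get_obs();c=cam_at(s['position'],s['ee_rot']);W=R.from_quat(s['ee_rot']).as_matrix()
for z in(0,-.01,-.02,-.033):print('tip local z',z,proj(c,s['position']+W@np.array([.005,-.01,z])).round(1),proj(c,s['position']+W@np.array([.044,-.01,z])).round(1))
print(s['position'],s['force'],s['joint_positions'])
# forward check: tool axis
im=cv2.imread('pics/w1.png');print([tuple(im[v,178:183].tolist()) for v in(205,215,222,230)])
E
```

```text
0.08 [304.1 233.7]
0.09 [304.3 230.4]
0.1 [304.6 227.1]
0.11 [304.8 223.8]
0.12 [305.  220.4]
tip local z 0 [262.7 206.2] [320.  206.2]
tip local z -0.01 [263.1 210.6] [323.2 210.6]
tip local z -0.02 [263.5 215.5] [326.7 215.4]
tip local z -0.033 [264.1 222.6] [331.9 222.5]
[ 0.57176127 -0.14293108  0.08007336] [-0.07209756  0.11171825  0.25880985] [-3.62063342e-01  4.59660773e-01  1.65109751e+00 -1.23956897e-04
  1.03088216e+00 -1.03792413e+00]
[([15, 14, 16], [39, 36, 41], [78, 76, 81], [106, 103, 110], [107, 105, 112]), ([24, 25, 27], [30, 29, 33], [28, 28, 31], [19, 18, 20], [20, 21, 23]), ([22, 22, 23], [26, 26, 29], [28, 28, 30], [21, 23, 23], [18, 16, 19]), ([17, 17, 17], [20, 20, 22], [34, 32, 36], [83, 82, 87], [116, 115, 122])]
```

The visible tips sit about 27 mm above the reported TCP, which explains the miss. I'll turn back, open, then go lower while watching the force.

Call:
send_rows(increments="0 0 0 0 0 -0.5 4;0 0 -7 0 0 0 4;0 0 -8 0 0 0 4;0 0 -8 0 0 0 4;0 0 -8 0 0 0 4;0 0 -8 0 0 0 4;0 0 -5 0 0 0 4;0 0 0 0 0 0.5 4;0 0 0 0 0 0.6 4;0 0 0 0 0 0.2 4")

```text
time: 6.45
position: [0.5712, -0.1427, 0.0712]
ee_rot: [0.752, 0.659, -0.0, -0.001]
force: [-0.6, -0.6, 0.0]
gripper_width: 0.454
```

Call:
send_rows(increments="0 0 0 0 0 0.5 4;0 0 0 0 0 0.5 4;0 0 0 0 0 0.4 4;0 0 0 0 0 0.3 4;0 0 0 0 0 0 4;0 0 0 0 0 0 2;0 0 0 0 0 0 0;0 0 0 0 0 0 0;0 0 0 0 0 0 0;0 0 0 0 0 0 0")

```text
time: 7.45
position: [0.5718, -0.1443, 0.0553]
ee_rot: [0.751, 0.66, -0.001, 0.001]
force: [-1.7, -4.9, -0.7]
gripper_width: 0.158
```

Gripped: opening 0.158, which is 13.9 mm. Now I'll turn clockwise.

Call:
send_rows(increments="0 0 5 0 0 0 0;0 0 8 0 0 0 0;0 0 8 0 0 0 0;0 0 8 0 0 0 0;0 0 8 0 0 0 0;0 0 8 0 0 0 0;0 0 8 0 0 0 0;0 0 8 0 0 0 0;0 0 8 0 0 0 0;0 0 0 0 0 0 0")

```text
time: 8.45
position: [0.5757, -0.1403, 0.0554]
ee_rot: [0.993, 0.116, 0.004, -0.001]
force: [10.8, 10.7, -6.6]
gripper_width: 0.152
```

```bash
python3 - <<'E'
from h import *
s=manip.get_obs();print(s['time'],s['position'],s['gripper_width'],s['torque'],s['force'],yaw())
E
```

```text
8.45 [ 0.57568539 -0.14030377  0.05540312] 0.1524099711240809 [ 1.91484666 -1.8188864   0.43012601] [10.80837882 10.66555718 -6.57234644] 13.36032905881053
```

Call:
send_rows(increments="0 0 0 0 0 0 3;0 0 0 0 0 0 5;0 0 0 0 0 0 5;0 0 0 0 0 -1 5;0 0 0 0 0 -3 5;0 0 0 0 0 -4 5;0 0 0 0 0 -4 5;0 0 0 0 0 -2.5 5;0 0 0 0 0 0 5;0 0 0 0 0 0 5")

```text
time: 9.45
position: [0.5718, -0.1432, 0.2009]
ee_rot: [0.993, 0.118, 0.001, 0.0]
force: [-0.1, 0.3, -0.1]
gripper_width: 0.569
```

```bash
python3 - <<'E'
from h import *
np.set_printoptions(suppress=True)
s=manip.get_obs();print(s['time'],s['position'],yaw(),abs(s['qd']).max())
c=cam('wrist');im=snap('wrist','w6.png')
print('ring pred',proj(c,(.5585,-.255,.092)),'knob',proj(c,(.572,-.143,.106)))
# knob mark: bright thin blob near knob
u,v=proj(c,(.572,-.143,.106)).astype(int)
cv2.imwrite('pics/c6.png',np.hstack([cv2.resize(cv2.convertScaleAbs(im,alpha=1.8),None,fx=1,fy=1)]))
ct=cam('top')
for n,a,b in(('p1',110,213),('y',114,254),('p2',145,280)):print(n,onz(ct,a,b,.105).round(3))
E
```

```text
9.45 [ 0.57179373 -0.14322184  0.20089274] 13.584572040677436 0.036214731472563905
ring pred [221.02037991 276.48758964] knob [256.0582498  188.10824187]
p1 [0.536 0.402 0.105]
y [0.442 0.39  0.105]
p2 [0.383 0.317 0.105]
```

View pics/c6.png

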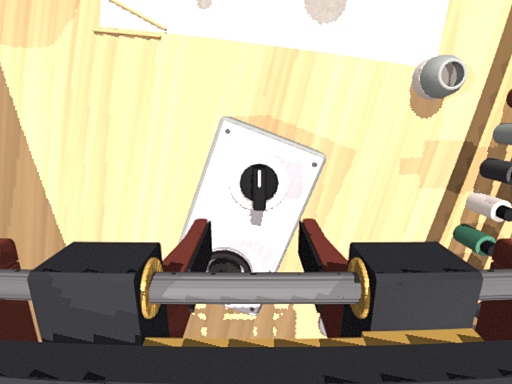

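The bar now points straight along the tool's y at yaw 13.6°, so the knob has turned about 69° and stayed on. Next is the flask.

Call:
send_rows(increments="0 0 0 0.35 -3 0 5;0 0 0 0.35 -4.9 0 5;0 0 0 0.4 -4.9 0 5;0 0 0 0.4 -4.9 0 5;0 0 0 0.4 -4.9 0 5;0 0 0 0.4 -4.9 0 5;0 0 0 0.4 -4.9 0 5;0 0 0 0.4 -4.9 0 5;0 0 0 0.4 -4.5 0 5;0 0 0 0 -2 0 5")

```text
time: 10.5
position: [0.5006, 0.2941, 0.1981]
ee_rot: [0.993, 0.12, -0.002, -0.0]
force: [0.3, 0.0, -0.8]
gripper_width: 0.571
```

Call:
send_rows(increments="0 0 0 0 0 0 5;0 0 0 0 0 0 5;0 0 0 0 0 0 5;0 0 0 0 0 0 5;0 0 0 0 0 0 5;0 0 0 0 0 0 5;0 0 0 0 0 0 5;0 0 0 0 0 0 5;0 0 0 0 0 0 5;0 0 0 0 0 0 5")

```text
time: 11.5
position: [0.5028, 0.2911, 0.2001]
ee_rot: [0.993, 0.118, 0.0, 0.0]
force: [0.7, 0.5, -0.8]
gripper_width: 0.569
```

```bash
python3 - <<'E'
from h import *
np.set_printoptions(suppress=True)
s=manip.get_obs();print(s['time'],s['position'],yaw(),abs(s['qd']).max())
c=cam('wrist');im=snap('wrist','w7.png')
print('cap pred',proj(c,(.503,.291,.105)))
hsv=cv2.cvtColor(im,cv2.COLOR_BGR2HSV)
m=cv2.inRange(hsv,(4,90,25),(16,255,200));m[245:]=0
n,l,st,ce=cv2.connectedComponentsWithStats(m)
for i in range(1,n):
    if st[i][4]>100:print(st[i],ce[i],onz(c,*ce[i],.03).round(3))
cv2.imwrite('pics/c7.png',im)
E
```

```text
11.5 [0.50277738 0.29106711 0.20005612] 13.607063584295084 0.0024332258587899214
cap pred [256.10374523 188.43998334]
[    0     0   116   245 17552] [ 50.63417274 131.06204421] [0.245 0.285 0.03 ]
[ 82   0  18  41 203] [89.4679803  18.83251232] [0.277 0.422 0.03 ]
[ 96   0  27  40 283] [110.45583039  18.28975265] [0.301 0.427 0.03 ]
[ 123    0   83   70 2066] [165.91529526  32.92110358] [0.366 0.425 0.03 ]
[ 251    0  175   47 3995] [354.06433041  15.0795995 ] [0.567 0.493 0.03 ]
[  369     0   143   245 10018] [468.8084448  130.85775604] [0.745 0.406 0.03 ]
[193   2  19  43 221] [200.15837104  27.37556561] [0.403 0.44  0.03 ]
[240  21  53  59 889] [264.32508436  56.95388076] [0.48  0.426 0.03 ]
[ 77  42  16  46 212] [83.57075472 63.54716981] [0.277 0.372 0.03 ]
[335  65  20  24 261] [345.02298851  77.50957854] [0.576 0.427 0.03 ]
[ 233  146   50   48 1246] [257.02568218 164.42616372] [0.501 0.304 0.03 ]
[179 219  28  26 241] [195.03319502 232.40248963] [0.444 0.198 0.03 ]
[303 219  27  26 245] [314.26938776 231.9755102 ] [0.595 0.235 0.03 ]
```

View pics/c7.png

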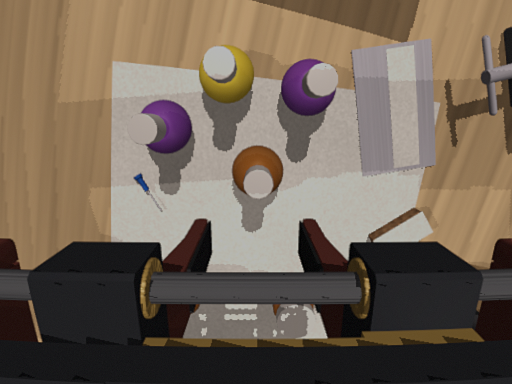

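Close crop: the amber bulb with its white cap is at (258,182), with the purple flasks at (160,128) and (308,87) and yellow at (226,73). The choice is confirmed.

```bash
python3 - <<'E'
from h import *
s=manip.get_obs();c=cam_at(s['position'],s['ee_rot'])
print(onz(c,258,182,.105),onz(c,258,172,.028))
im=cv2.imread('pics/w7.png')
print(im[160:204:2,258].tolist(),im[182,236:280:2].tolist())
go((.503,.297,.06))
E
```

```text
[0.50324244 0.29777637 0.105     ] [0.5048204  0.29448563 0.028     ]
[[33, 79, 133], [43, 89, 141], [49, 89, 139], [116, 120, 128], [113, 120, 129], [160, 167, 174], [158, 165, 175], [156, 164, 174], [155, 163, 174], [155, 163, 173], [156, 162, 173], [154, 162, 173], [154, 161, 172], [153, 161, 171], [154, 160, 171], [152, 160, 170], [153, 160, 170], [170, 178, 183], [171, 180, 184], [141, 148, 156], [105, 112, 120], [106, 114, 121]] [[16, 44, 76], [20, 51, 89], [23, 56, 97], [32, 60, 101], [152, 159, 168], [154, 161, 172], [154, 161, 172], [155, 161, 172], [154, 161, 172], [154, 162, 173], [155, 162, 173], [154, 162, 173], [154, 162, 172], [154, 162, 173], [154, 163, 173], [155, 163, 173], [155, 162, 173], [157, 164, 174], [129, 139, 152], [18, 50, 91], [16, 48, 85], [14, 40, 75]]
cm tool [ 0.17 -0.57 14.  ] tool z [-1.e-04 -1.e-04 -1.e+00] yaw 13.61
```

Call:
send_rows(increments="0 0 0 0.22 -0.4 0.5 5;0 0 0 0 0 2 5;0 0 0 0 0 3 5;0 0 0 0 0 3 5;0 0 0 0 0 3 5;0 0 0 0 0 2 5;0 0 0 0 0 1.3 5;0 0 0 0 0 0.6 5;0 0 0 0 0 0.2 5;0 0 0 0 0 0 5")

```text
time: 12.55
position: [0.5046, 0.2957, 0.0446]
ee_rot: [0.993, 0.118, 0.0, -0.0]
force: [0.4, -0.7, 0.1]
gripper_width: 0.568
```

Call:
send_rows(increments="0 0 0 0 0 0 4;0 0 0 0 0 0 3.5;0 0 0 0 0 0 3;0 0 0 0 0 0 2.5;0 0 0 0 0 0 2;0 0 0 0 0 0 2;0 0 0 0 0 0 1.5;0 0 0 0 0 0 1.5;0 0 0 0 0 0 1.5;0 0 0 0 0 0 1.5", newtons=35)

```text
time: 13.55
position: [0.5045, 0.2956, 0.0446]
ee_rot: [0.993, 0.118, 0.001, -0.0]
force: [0.4, 0.1, 6.4]
gripper_width: 0.336
```

Cap gripped (29.6 mm). Lifting 15 cm.

Call:
send_rows(increments="0 0 0 0 0 -0.5 1.5;0 0 0 0 0 -1.5 1.5;0 0 0 0 0 -2 1.5;0 0 0 0 0 -2.5 1.5;0 0 0 0 0 -2.5 1.5;0 0 0 0 0 -2.5 1.5;0 0 0 0 0 -2 1.5;0 0 0 0 0 -1 1.5;0 0 0 0 0 -0.5 1.5;0 0 0 0 0 0 1.5", newtons=45)

```text
time: 14.55
position: [0.5038, 0.2954, 0.1939]
ee_rot: [0.993, 0.118, -0.0, 0.0]
force: [-0.1, -0.2, -1.1]
gripper_width: 0.332
```

```bash
python3 - <<'E'
from h import *
s=manip.get_obs();print(s['time'],s['position'],s['gripper_width'],s['force'])
go((.5585,-.255,.195))
E
```

```text
14.55 [0.50380971 0.29535147 0.19387402] 0.33159884449679305 [-0.0890071  -0.15242579 -1.08687235]
cm tool [-7.63 54.78 -0.1 ] tool z [-3.e-04 -2.e-04 -1.e+00] yaw 13.6
```

Call:
send_rows(increments="0 0 0 -0.5 1.5 0 1.5;0 0 0 -0.5 3 0 1.5;0 0 0 -0.5 4 0 1.5;0 0 0 -0.5 4 0 1.5;0 0 0 -0.5 4 0 1.5;0 0 0 -0.5 4 0 1.5;0 0 0 -0.5 4 0 1.5;0 0 0 -0.5 4 0 1.5;0 0 0 -0.5 4 0 1.5;0 0 0 -0.5 4 0 1.5")

```text
time: 15.55
position: [0.5395, -0.0733, 0.1928]
ee_rot: [0.993, 0.118, -0.001, -0.0]
force: [0.6, 0.5, -1.5]
gripper_width: 0.332
```

Call:
send_rows(increments="0 0 0 -0.5 4 0 1.5;0 0 0 -0.5 4 0 1.5;0 0 0 -0.5 3.5 0 1.5;0 0 0 -0.5 3 0 1.5;0 0 0 -0.5 2 0 1.5;0 0 0 -0.13 1.2 0 1.5;0 0 0 0 0.58 0 1.5;0 0 0 0 0 0 1.5;0 0 0 0 0 0 1.5;0 0 0 0 0 0 1.5")

```text
time: 16.55
position: [0.5586, -0.2538, 0.194]
ee_rot: [0.993, 0.119, -0.0, -0.0]
force: [0.2, 0.2, -1.0]
gripper_width: 0.337
```

```bash
python3 - <<'E'
from h import *
s=manip.get_obs();print(s['time'],s['position'],s['gripper_width'],s['force'],abs(s['qd']).max())
go((.5585,-.255,.195))
c=cam('wrist');W=R.from_quat(s['ee_rot']).as_matrix();
im=snap('wrist','w8.png');t=snap('top','t8.png');sd=snap('side','s8.png')
cs=cam('side');u=proj(cs,(.5585,-.255,.15)).astype(int)
b=cv2.resize(cv2.convertScaleAbs(sd[u[1]-70:u[1]+70,u[0]-70:u[0]+70],alpha=1.8),(420,420),interpolation=cv2.INTER_CUBIC)
a=cv2.convertScaleAbs(im[90:370:,100:380],alpha=1.8);a=cv2.resize(a,(375,420))
cv2.imwrite('pics/c8.png',np.hstack([a,b]));print('ring in wrist',proj(c,(.5585,-.255,.092)),'side crop org',u-70,proj(cs,(.5585,-.255,.092)))
E
```

```text
16.55 [ 0.55855552 -0.25378771  0.19403624] 0.33664130806197523 [ 0.22477314  0.24625875 -1.01510793] 0.0015901542194905688
cm tool [-0.03  0.12 -0.1 ] tool z [-4.e-04  4.e-04 -1.e+00] yaw 13.67
ring in wrist [255.57242671 187.93760292] side crop org [263 170] [330.76047355 260.4525437 ]
```

View pics/c8.png

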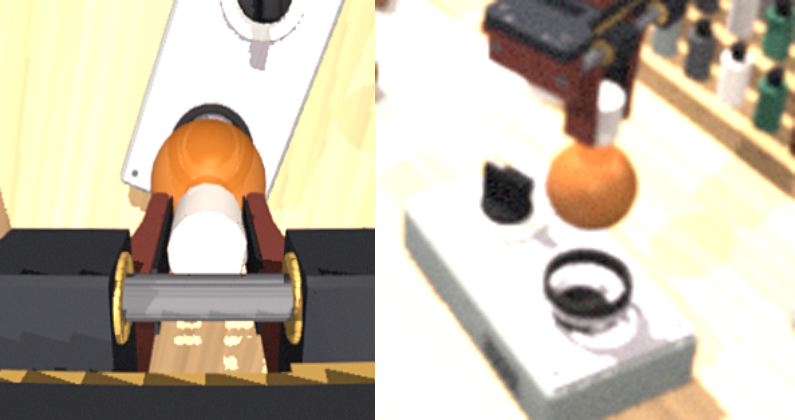

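```bash
python3 - <<'E'
from h import *
np.set_printoptions(suppress=True,precision=4)
s=manip.get_obs()
cs={'top0':cam('top'),'side0':cam('side'),'w3':cam_at([.57294652,-.14130258,.15137374],[.751342,.659913,7.66e-5,2.3e-4])}
for n,c in cs.items():
    im=cv2.imread(f'pics/{n}.png');g=cv2.cvtColor(im,cv2.COLOR_BGR2GRAY)
    u,v=proj(c,(.5585,-.255,.092));r=int(np.linalg.norm(proj(c,(.5585,-.255+.034,.092))-[u,v]))+6
    m=np.zeros_like(g);y0,x0=int(v)-r,int(u)-r
    sub=g[y0:y0+2*r,x0:x0+2*r];m=(sub<(55 if n!='w3' else 45)).astype(np.uint8)
    k,l,st,ce=cv2.connectedComponentsWithStats(m);i=1+np.argmax(st[1:,4])
    cnt=max(cv2.findContours((l==i).astype(np.uint8),0,1)[0],key=cv2.contourArea)
    e=cv2.fitEllipse(cnt);b=st[i]
    print(n,'pred',u,v,'ell',e[0][0]+x0,e[0][1]+y0,e[1],'bbox',b[0]+x0,b[1]+y0,b[2:], 'world',onz(c,e[0][0]+x0,e[0][1]+y0,.086))
# bulb in side now
c=cs['side0'];im=cv2.imread('pics/s8.png');h=cv2.cvtColor(im,cv2.COLOR_BGR2HSV)
m=cv2.inRange(h,(4,120,60),(18,255,255));m[:, :310]=0;m[:,365:]=0;m[:205]=0;m[252:]=0
k,l,st,ce=cv2.connectedComponentsWithStats(m);i=1+np.argmax(st[1:,4]);print('bulb side',st[i],ce[i],'pred',proj(c,np.array(s['position'])+[0,0,-.017]))
E
```

```text
top0 pred 391.0644305339939 198.1775180223451 ell 387.2460289001465 199.65185165405273 (14.997437477111816, 17.34102439880371) bbox 379 192 [ 17  19 195] world [ 0.5561 -0.2476  0.086 ]
side0 pred 330.7604735506168 260.4525436993137 ell 333.6328887939453 264.39635276794434 (20.48078155517578, 26.74542808532715) bbox 320 254 [ 28  22 282] world [ 0.5603 -0.2633  0.086 ]
w3 pred 126.97074705279348 197.86868907790623 ell 124.24129104614258 199.16786193847656 (68.35237884521484, 74.13365173339844) bbox 88 164 [  75   71 2838] world [ 0.5606 -0.2607  0.086 ]
bulb side [320 207  31  39 734] [334.8174 230.2888] pred [334.028  230.0915]
```

The flask is upright above the ring. The ring estimates agree on (.559,-.257) within about 2 mm. I'll shift slightly and lower to just before contact.

Call:
send_rows(increments="0 0 0 -0.04 0.32 0.5 1.5;0 0 0 0 0 1 1.5;0 0 0 0 0 1 1.5;0 0 0 0 0 1 1.5;0 0 0 0 0 1 1.5;0 0 0 0 0 0.8 1.5;0 0 0 0 0 0.6 1.5;0 0 0 0 0 0.4 1.5;0 0 0 0 0 0.2 1.5;0 0 0 0 0 0 1.5", newtons=58)

```text
time: 17.7
position: [0.5594, -0.2583, 0.1292]
ee_rot: [0.993, 0.118, 0.0, 0.0]
force: [0.5, 0.0, -1.0]
gripper_width: 0.333
```

Call:
send_rows(increments="0 0 0 0 0 0.1 1.5;0 0 0 0 0 0.1 1.5;0 0 0 0 0 0.1 1.5;0 0 0 0 0 0.1 1.5;0 0 0 0 0 0.1 1.5;0 0 0 0 0 0.1 1.5;0 0 0 0 0 0.1 1.5;0 0 0 0 0 0 1.5;0 0 0 0 0 0 1.5;0 0 0 0 0 0 1.5")

```text
time: 18.7
position: [0.56, -0.2585, 0.1227]
ee_rot: [0.993, 0.118, 0.001, 0.001]
force: [3.0, 1.0, 5.1]
gripper_width: 0.333
```

Contact and spring force match expectations (about 6 N at about 4 mm). I'll nudge toward the centre and press on.

Call:
send_rows(increments="0 0 0 0.08 -0.03 0.1 1.5;0 0 0 0.08 -0.03 0.15 1.5;0 0 0 0 0 0.15 1.5;0 0 0 0 0 0.15 1.5;0 0 0 0 0 0.15 1.5;0 0 0 0 0 0.1 1.5;0 0 0 0 0 0.1 1.5;0 0 0 0 0 0.05 1.5;0 0 0 0 0 0 1.5;0 0 0 0 0 0 1.5")

```text
time: 19.7
position: [0.5617, -0.2582, 0.114]
ee_rot: [0.993, 0.118, 0.001, 0.001]
force: [2.4, -0.0, 10.6]
gripper_width: 0.333
```

Call:
send_rows(increments="0 0 0 0.05 0 0.1 1.5;0 0 0 0.05 0 0.1 1.5;0 0 0 0 0 0.1 1.5;0 0 0 0 0 0.05 1.5;0 0 0 0 0 0 1.5;0 0 0 0 0 0 1.5;0 0 0 0 0 0 1.5;0 0 0 0 0 0 1.5;0 0 0 0 0 0 1.5;0 0 0 0 0 0 1.5")

```text
time: 20.7
position: [0.562, -0.2582, 0.1108]
ee_rot: [0.993, 0.119, 0.001, 0.001]
force: [0.1, -0.3, 12.3]
gripper_width: 0.329
```

```bash
python3 - <<'E'
from h import *
s=manip.get_obs();print(s['time'],s['position'],s['gripper_width'],s['force'],abs(s['qd']).max(),yaw())
t=snap('top','t9.png');sd=snap('side','s9.png')
f=lambda a:cv2.resize(cv2.convertScaleAbs(a,alpha=1.8),(390,390),interpolation=cv2.INTER_CUBIC)
cv2.imwrite('pics/c9.png',np.hstack([f(sd[180:310,260:390]),f(t[130:260,300:430])]))
E
```

```text
20.7 [ 0.56195789 -0.25815625  0.11075934] 0.3292076398693174 [ 0.1225832  -0.32071952 12.32612846] 0.0020488313712731703 13.619482568466113
```

View pics/c9.png

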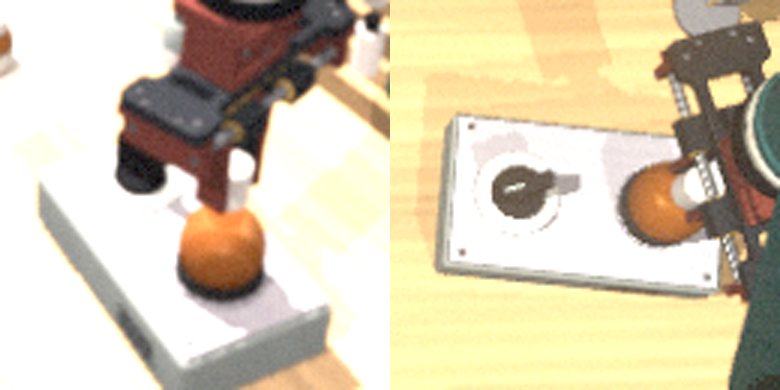

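The flask is seated in the ring, the knob is on, and about 13.4 N means roughly 13 mm down. A last small press will take it to the stop.

Call:
send_rows(increments="0 0 0 0 0 0.1 1.5;0 0 0 0 0 0.1 1.5;0 0 0 0 0 0.05 1.5;0 0 0 0 0 0 1.5;0 0 0 0 0 0 1.5;0 0 0 0 0 0 1.5;0 0 0 0 0 0 1.5;0 0 0 0 0 0 1.5;0 0 0 0 0 0 1.5;0 0 0 0 0 0 1.5")

```text
time: 21.8
position: [0.5623, -0.2585, 0.1101]
ee_rot: [0.993, 0.119, 0.001, 0.002]
force: [-4.0, 0.7, 24.6]
gripper_width: 0.329
```

It's against the stop, since the force jumped to 24.6 N with no travel. I'll ease off 1 mm of command to settle, then hand in.

Call:
send_rows(increments="0 0 0 0 0 -0.1 1.5;0 0 0 0 0 0 1.5;0 0 0 0 0 0 1.5;0 0 0 0 0 0 1.5;0 0 0 0 0 0 1.5;0 0 0 0 0 0 1.5;0 0 0 0 0 0 1.5;0 0 0 0 0 0 1.5;0 0 0 0 0 0 1.5;0 0 0 0 0 0 1.5")

```text
time: 22.8
position: [0.5621, -0.2583, 0.1101]
ee_rot: [0.993, 0.119, 0.001, 0.002]
force: [-1.8, 0.2, 17.6]
gripper_width: 0.334
```

```bash
python3 - <<'E'
from h import *
s=manip.get_obs();print(s['time'],s['position'],s['gripper_width'],s['force'],abs(s['qd']).max())
if s['force'][2]>11: print(manip.job_done())
E
```

```text
22.8 [ 0.56210693 -0.25831827  0.11011483] 0.3337887792626773 [-1.83881014  0.19319374 17.60394222] 0.0023501890313414563
the job is handed in; nothing more can be done
None
```

I turned the knob on, set the flask in the ring and pressed it to the stop. I handed the job in at 22.8 s with the gripper still holding the flask; no verdict was reported.

**Last checks**
- **Knob:** I turned it about 69° clockwise, and it stayed there after I let go. The last pictures, taken before the final press, still show it on.
- **Flask:** the cap was held at an opening of about 29 mm, with the grip set to 58 N. The last pictures show the bulb upright in the ring.
- **Press:** the upward force at hand-in was 17.6 N with the arm still. It had jumped to 24.6 N with almost no travel, so the ring was at its stop, and I then eased off 1 mm.
- **Bystanders:** I saw and felt no contact with them, but I did not measure their positions again at the end.

**What failed or disagreed**
- **First knob grip:** it closed on air, because the visible fingertips sit about 27 mm short of the reported tool point. I went lower and the second grip held.
- **Ring position:** my first estimates were about 2–3 mm off; I corrected that by the sideways force while pressing. The final tool position was about 3 mm from my last camera estimate of the ring's centre.

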